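# Tip the cells out of the pot into the tray and stand the pot back

## Task

Lift the steel pot of blue cells out of its stand and tip it over its spout, low over the blue tray, until all five cells have slid out and lie in the tray; a cell must not fall further than about a hand's width. Then stand the empty pot upright in its stand again, spout the same way as before or turned half round, and press it down until the sprung catches hold it fully home, never letting it drop; leave the battery pack, the bottle and the jar where they are.

Things in the scene. Friction and masses are not known exactly. Their poses are not given: they have to be found in the camera images.
- cell_pot: Open steel pot with five loose cells in it. Foot 58 x 58 mm, 95 mm tall, walls 3 mm, floor 5 mm. Origin: centre of its underside; z towards the mouth. Grip it by the black rubber pads on its two parallel upright sides: 62 mm across (local y = -31 and +31 mm), x -23 to 23, z 25 to 91 mm. The wall at local +x is the spout and leans out 15 degrees. About 0.18 kg empty, 0.41 kg full, varying.
- pot_lip (a point): Middle of the pot's pouring lip (top edge of the spout wall): 50 mm along +x, 89 mm up from the pot's origin. The pot is polished inside: cells slide down its spout wall once that slopes some 20 degrees downhill, i.e. pot tipped towards +x by about 95 degrees; wedged against one another some may hang until it is tipped further (110 degrees) or shaken.
- pot_mid (a point): Middle of the space inside the pot, 40 mm up from its origin; axes as the pot's. At the start the pot stands pressed home in its stand, both with the same axes.
- catch_tray: Empty blue plastic tray, open at the top, fixed on the bench. Over its rim 203 (local x) x 301 (local y) x 60 mm high; inside it measures 166 x 268 mm, floor 2.5 mm thick. Origin: centre of its underside on the bench. Between it and the pot's stand a fixed clamp jig with a red lever, up to 100 mm tall, stands at x 0.42 to 0.64, y -0.05 to 0.15 m; nothing hangs over the bench nearer than x = 0.8 m.
- pot_stand: Plate 94 x 104 x 6 mm screwed to the bench; its black stops round a 62 x 62 mm seat leave the pot's 58 mm foot 2 mm of play each side. On its local +y and -y sides sprung rollers (in 26 mm high blocks) snap over a rib on each side of the pot's foot: some 8 to 15 N to pull the pot out or press it home; not pressed home it stands 8 to 10 mm too high. Origin: underside centre; seat 6 mm above.
- pack: Bystander: blue shrink-wrapped battery pack, about 38 x 57 x 72 mm, standing loose. Origin under it.
- flux_bottle: Bystander: white squeeze bottle with a thin tip, 36 mm across, 123 mm tall, standing loose. Origin: centre of its underside.
- jar: Bystander: small white jar with an orange lid, 46 mm across, 50 mm tall, standing loose. Origin: centre of its underside.
- cell_1_mid (a point): Middle of one of the five blue cells (cylinder 18 mm across, 65 mm long, 46 g); local z runs along the cell. They start standing in the pot.
- cell_2_mid (a point): Middle of one of the five blue cells (cylinder 18 mm across, 65 mm long, 46 g); local z runs along the cell. They start standing in the pot.
- cell_3_mid (a point): Middle of one of the five blue cells (cylinder 18 mm across, 65 mm long, 46 g); local z runs along the cell. They start standing in the pot.
- cell_4_mid (a point): Middle of one of the five blue cells (cylinder 18 mm across, 65 mm long, 46 g); local z runs along the cell. They start standing in the pot.
- cell_5_mid (a point): Middle of one of the five blue cells (cylinder 18 mm across, 65 mm long, 46 g); local z runs along the cell. They start standing in the pot.
Mind the look-alikes: they are no part of the job. Leave any pink look-alike of the pot_stand alone.

How it is judged:
On the way, in this order (a step that is already met when the one before it is completed fails the run):
1. the pot is lifted clear of its stand with all five cells still in it (distance between cell_pot and pot_stand above 0.06 m and angle between cell_pot's own z axis and vertical below 1.2 rad and distance between each of cell_1_mid, cell_2_mid, cell_3_mid, cell_4_mid, cell_5_mid and pot_mid below 0.05 m), for 0.1 s.
2. the pot is tipped to level or beyond with its lip over the tray (angle between cell_pot's own z axis and vertical above 1.4 rad and x of pot_lip in the frame of catch_tray between -0.083 and 0.083 m and y of pot_lip in the frame of catch_tray between -0.133 and 0.133 m), for 0.05 s.
3. all five cells are in the tray (x of cell_1_mid in the frame of catch_tray between -0.084 and 0.084 m and y of cell_1_mid in the frame of catch_tray between -0.134 and 0.134 m and z of each of cell_1_mid, cell_2_mid, cell_3_mid, cell_4_mid, cell_5_mid in the frame of catch_tray below 0.045 m and x of cell_2_mid in the frame of catch_tray between -0.084 and 0.084 m and y of cell_2_mid in the frame of catch_tray between -0.134 and 0.134 m and x of cell_3_mid in the frame of catch_tray between -0.084 and 0.084 m and y of cell_3_mid in the frame of catch_tray between -0.134 and 0.134 m and x of cell_4_mid in the frame of catch_tray between -0.084 and 0.084 m and y of cell_4_mid in the frame of catch_tray between -0.134 and 0.134 m and x of cell_5_mid in the frame of catch_tray between -0.084 and 0.084 m and y of cell_5_mid in the frame of catch_tray between -0.134 and 0.134 m), for 0.2 s.
At the end, for the whole second after the job is handed in: All five cells at rest in the tray (each cell's middle inside the walls, under 45 mm above the tray's underside); the pot upright within 0.06 rad, at rest, pressed home on the seat between the catches (within 2.5 mm in height, 5 mm of the centre and 0.2 rad, or half a turn on) (all of step 3 and z of cell_pot in the frame of pot_stand below 0.0085 m and horizontal distance between cell_pot and pot_stand below 0.005 m and angle between cell_pot's own z axis and vertical below 0.06 rad and angle between the x axis of cell_pot and the x axis of pot_stand, either way round below 0.2 rad and linear speed of cell_pot below 0.02 m/s and linear speed of each of cell_1, cell_2, cell_3, cell_4, cell_5 below 0.05 m/s); the robot touches nothing.
It fails at once if a cell falls too far (it moves faster than 1.6 m/s) (linear speed of any of cell_1, cell_2, cell_3, cell_4, cell_5 above 1.6 m/s).
It fails at once if the pot is let fall: out of the fingers it moves faster than 0.5 m/s (contact force between the fingers and cell_pot below 0.1 N and linear speed of cell_pot above 0.5 m/s).
It fails at once if the pack, the bottle or the jar is shifted by more than 20 mm or tipped (distance of any of pack, flux_bottle, jar from where it was at the start of the episode above 0.02 m or angle between any of pack, flux_bottle, jar's own z axis and vertical above 0.4 rad).
It also fails if it takes over 58 s, if anything falls off the work surface, if the arm or the gripper's body presses on something with over 40 N, if the wrist force passes 120 N, or if a joint passes its speed limit or range.

## Robot

A 6-joint arm with a two-finger parallel gripper is mounted at the origin on a cart in front of the work surface, level with it; the furniture and walls round the work are solid. World frame = base frame: x ahead of the robot, y to its left, z up, the work surface at z = 0. Lengths are in m, angles in rad, forces in N, time in s.
With the tool pointing down it reaches from about 0.2 to 0.875 m from the base axis. Payload 3.4 kg.
Tool frame: the origin (TCP) lies on the centre line of the jaws, within the pads' length; the fingertips stand 19 mm ahead of it and the grasp point (between the pads) is the TCP (robot.tips_ahead is the distance from the TCP to the fingertips, in m); z points along the fingers, y is the line along which they close (so a half turn about z gives the same grasp; the last joint's range is limited). The gripper opens to 94 mm and grips with 3 to 60 N. Pads are 16 mm wide; open, the fingers measure 119 mm over their backs; the gripper's body (75 mm by 177 mm) begins 78 mm behind the grasp point.
Start: joints at [1.155, 0.276, 1.505, -0, 1.361, -0.121], TCP at [0.167, 0.55, 0.224] pointing down, gripper open.
Joint ranges: [-2.89, 2.89], [-0.75, 2.08], [0.22, 2.7], [-1.18, 4.32], [0.11, 2.71], [-2.7, 2.7]. Speed limits (rad/s): [2.57, 2.57, 3.14, 3.14, 3.14, 3.14].

## Interface

Orientations are given as a 3x3 rotation matrix whose columns are the frame's x, y, z axes.
In Python, from workcell import robot, imaging, workorder gives the robot as it stands.
- The arm moves only by the tool send_rows, never from a script. Its argument "rows" is a list that holds one entry, the list of rows, each a list of 7 numbers: the shift along the tool's x, y, z in units of 30 mm (1.0 is 30 mm), then the turn, a rotation vector about the tool's x, y, z in units of 0.12 rad (1.0 is 0.12 rad), then the gripper command: -1 is fully open, 1 is shut, values between are in proportion. In form: [[[dx, dy, dz, ax, ay, az, jaw], ...]]. A call has 1 to 12 rows; each row shifts and turns the commanded pose from where the row before left it, along the tool's axes as they then stand; what a row does not reach is not made up. A row lasts 1/12 s, in which the tool goes at most 41.7 mm and 7.16 degrees, less where a joint would pass 70% of its speed; a pose out of reach is approached as far as the arm can. A call with a number of a shift or a turn outside -1 to 1 is refused whole. A call with a gripper value outside its range is refused whole. The fingers move at their own pace and stop on an object; the grip force is fixed at half the most. Time passes only in rows, so rows that do not move let the fingers close. It gives the time, the measured TCP pose, the force, the opening and the grip force at its end, in the units of the state.
- robot.get_state(): the state, without advancing time (a new reading comes with each control period).
- imaging.read_camera(name): name is "scene" or "side" or "wrist"; returns (picture, depth): 480x640x3 uint8, blue, green, red; 480x640 float32, m along the optical axis (not along the pixel's ray), 0 where there is no reading.
- imaging.camera_model(name): a dict with "mtx" (3x3 intrinsics, pixels), "rvec" (rotation vector, rad) and "tvec" (3), from world to camera coordinates, as OpenCV has them. Camera axes: x right, y down, z forward; pixel columns grow to the right and rows downward; lengths in m; the calibration is good to about 2 mm. A picture is of the moment at which its call begins: read the wrist's pose just before it. camera_model takes no time and is no camera call; for the wrist camera it gives the pose at the moment of the call.
- workorder.sign_off(): hands the job in; it is judged then, once.
The state is a dict: "clock": time; "qpos": joint angles; "dq": joint speeds; "joint_torque": joint torques, N m; "ee_pos": TCP position; "eef_rot": TCP orientation; "ft_force": force on the tool from outside, world axes, zero at the start; "ft_torque": the same for the moment, N m; "opening": finger opening in m; "finger_force": force on a finger pad.
Only numpy, scipy, OpenCV 4.12 (cv2) and the standard library are available. Lean on these libraries where they do the work, as an engineer would, in place of code of your own. Each camera call takes 0.05 s, during which the arm holds its last target. There are 200 camera calls.

## Working session

There is one attempt and no reset: what is moved stays moved. The work goes in short steps, Python scripts to look and compute and a tool call to move; the robot and the scene stay as the last step left them, time stands still between calls to the robot, and variables do not carry over. Pictures are saved under pics/ and viewed, at most 10 in all, crops included, and the job is handed in when it is done.

Besides the shell and the picture viewer there is one more tool, called after "Request:" as name(argument=value, ...) on one line, values as JSON. send_rows: Moves the arm, as the interface text tells. Its arguments: {"type":"object","properties":{"rows":{"type":"array"}},"required":["rows"]}

```bash
mkdir -p pics; ls
python3 - <<'E'
from workcell import robot, imaging
import cv2,numpy as np
s=robot.get_state();print(s['clock'],s['ee_pos'],s['eef_rot'],s['opening'])
for n in('scene','side'):
    p,d=imaging.read_camera(n);cv2.imwrite(f'pics/{n}0.png',p);np.savez(f'{n}0.npz',p=p,d=d,**imaging.camera_model(n))
    m=imaging.camera_model(n);R=cv2.Rodrigues(np.array(m['rvec']))[0];print(n,-R.T@np.array(m['tvec']).ravel(),R[2])
E
```

```text
pics
0.0 [0.16685563 0.54970208 0.22361714] [[-9.56852742e-01  2.90572389e-01 -7.19258226e-04]
 [ 2.90573203e-01  9.56851351e-01 -1.64457714e-03]
 [ 2.10354496e-04 -1.78261532e-03 -9.99998389e-01]] 0.0939973726346505
scene [-0.09718199 -0.49747719  0.64237056] [ 0.62715166  0.54566772 -0.5558125 ]
side [ 0.43390143 -0.86158696  0.72611338] [ 0.08739236  0.8129949  -0.57567515]
```

View pics/scene0.png

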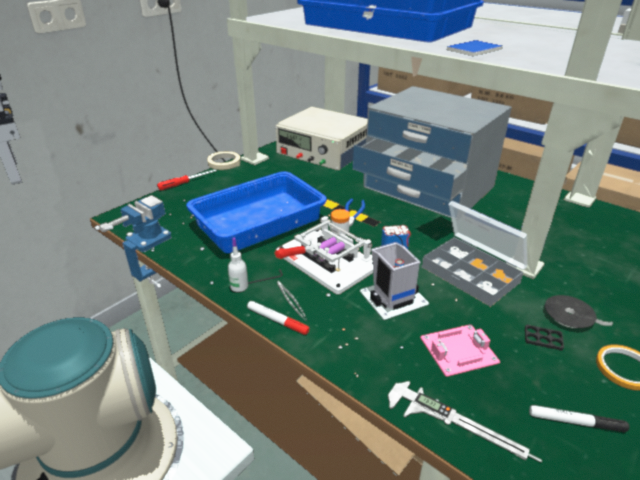

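View pics/side0.png

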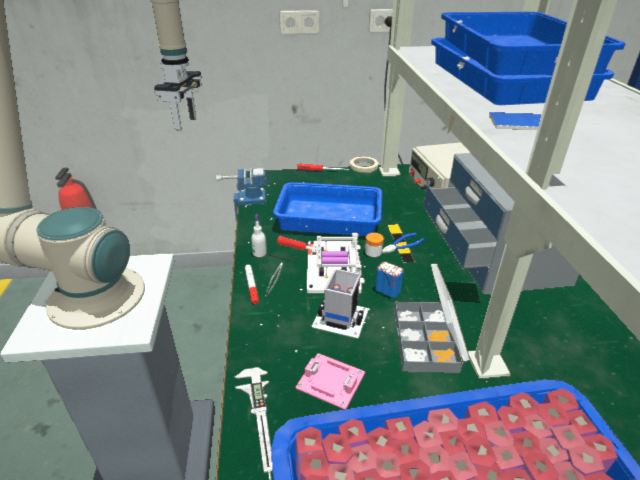

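Scene view: pot on its stand at about (395,277), tray at (258,208), pack (396,237), bottle (237,270), jar (341,220), pink look-alike (460,348). Side view: pot at (342,298), tray (330,208), bottle (259,240), jar (374,243), pack (390,280).

```bash
cat > h.py <<'E'
import cv2,numpy as np
def load(n):
    f=np.load(n+'.npz');return f['p'],f['d'],{k:f[k] for k in('mtx','rvec','tvec')}
def cloud(d,m):
    R=cv2.Rodrigues(np.array(m['rvec']).ravel())[0];K=np.array(m['mtx']);t=np.array(m['tvec']).ravel()
    v,u=np.mgrid[:d.shape[0],:d.shape[1]]
    c=np.stack([(u-K[0,2])/K[0,0]*d,(v-K[1,2])/K[1,1]*d,d],-1)
    return (c-t)@R
def proj(P,m):
    return cv2.projectPoints(np.float64(P).reshape(-1,1,3),np.array(m['rvec']),np.array(m['tvec']),np.array(m['mtx']),None)[0].reshape(-1,2)
E
python3 - <<'E'
from h import *
ims=[]
for n,(x,y) in(('scene0',(395,280)),('side0',(342,305))):
    p,d,m=load(n);X=cloud(d,m)
    hsv=cv2.cvtColor(p,cv2.COLOR_BGR2HSV)
    blue=cv2.inRange(hsv,(100,120,60),(130,255,255))>0
    W=(X[...,0]>.3)&(X[...,0]<.8)&(X[...,1]>.1)&(X[...,1]<.6)&(d>0)
    t=blue&W&(X[...,2]>.052)&(X[...,2]<.066)
    q=X[t][:,:2].astype(np.float32);print(n,'tray',len(q),cv2.minAreaRect(q))
    W=(abs(X[...,0]-.54)<.25)&(X[...,1]>-.35)&(X[...,1]<.02)&(d>0)
    for lo,hi in((.004,.009),(.085,.103),(.03,.085)):
        mk=(W&(X[...,2]>lo)&(X[...,2]<hi)).astype(np.uint8)
        k,l,s,c=cv2.connectedComponentsWithStats(mk)
        for i in range(1,k):
            if s[i,4]>25: q=X[l==i];print(lo,hi,s[i],q.min(0).round(3),q.max(0).round(3),cv2.minAreaRect(q[:,:2].astype(np.float32)))
    print('bench z',np.median(X[...,2][W&(X[...,2]<.004)]))
    ims.append(cv2.resize(p[y-55:y+55,x-55:x+55],(400,400),interpolation=cv2.INTER_CUBIC))
cv2.imwrite('pics/crop0.png',np.hstack(ims))
E
```

```text
scene0 tray 1589 ((0.5120353102684021, 0.3035051226615906), (0.20740516483783722, 0.44785842299461365), 77.17532348632812)
0.004 0.009 [431 255  23  10  52] [ 0.712 -0.172  0.004] [ 0.738 -0.129  0.009] ((0.7308045625686646, -0.14752043783664703), (0.022393589839339256, 0.04738524183630943), 20.182138442993164)
0.004 0.009 [481 261  10   9  26] [ 0.754 -0.236  0.004] [ 0.782 -0.218  0.009] ((0.7680877447128296, -0.2251465618610382), (0.017659028992056847, 0.026985235512256622), 82.29137420654297)
0.004 0.009 [422 265  50  29  93] [ 0.663 -0.248  0.004] [ 0.683 -0.125  0.009] ((0.6729050278663635, -0.18624506890773773), (0.12377624213695526, 0.0055915238335728645), 80.81542205810547)
0.004 0.009 [452 267  24  14  62] [ 0.7   -0.228  0.004] [ 0.729 -0.185  0.009] ((0.7149676084518433, -0.20659980177879333), (0.04232015833258629, 0.027550537139177322), 85.8241195678711)
0.004 0.009 [331 271  42  23  83] [ 0.489 -0.055  0.004] [ 0.595 -0.023  0.009] ((0.5409178733825684, -0.0477985255420208), (0.01970190368592739, 0.10671285539865494), 73.60065460205078)
0.004 0.009 [503 272  11  11  45]
[... 9041 characters left out ...]
085] ((0.7810291051864624, -0.23834674060344696), (0.1488775908946991, 0.03002840094268322), 75.2232437133789)
0.03 0.085 [395 301  46  16  81] [ 0.674 -0.172  0.03 ] [ 0.78  -0.123  0.035] ((0.7211421132087708, -0.13486436009407043), (0.11085351556539536, 0.04424844682216644), 16.672996520996094)
0.03 0.085 [398 318   5  27  31] [ 0.664 -0.249  0.031] [ 0.679 -0.178  0.037] ((0.6702688336372375, -0.2135312706232071), (0.07171256095170975, 0.005470292177051306), 79.79962921142578)
0.03 0.085 [402 346  57  19 116] [ 0.658 -0.308  0.03 ] [ 0.761 -0.253  0.036] ((0.7045387625694275, -0.29552915692329407), (0.03805094584822655, 0.110121950507164), 61.92764663696289)
bench z 0.0026011707720527003
```

View pics/crop0.png

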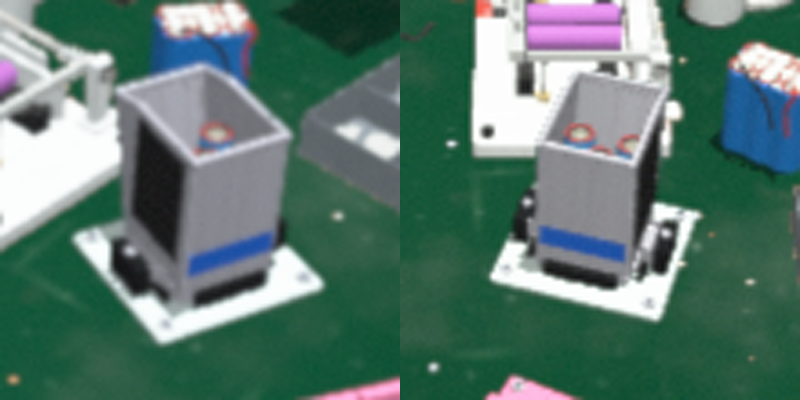

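The crop shows the pot's spout leaning towards +y (the tray side), with the blue label on the back wall. The rubber pads face sideways. Rim fit: yaw about 66°, origin about (0.557, -0.134). Next I'll measure the tray and bystanders and check for obstacles behind the pot.

Run:
```python
from h import *
for n in('scene0','side0'):
    p,d,m=load(n);X=cloud(d,m)
    hsv=cv2.cvtColor(p,cv2.COLOR_BGR2HSV)
    blue=cv2.inRange(hsv,(100,120,60),(130,255,255))>0
    t=(blue&(X[...,0]>.25)&(X[...,0]<.75)&(X[...,1]>.1)&(X[...,1]<.6)&(X[...,2]>.01)&(X[...,2]<.07)).astype(np.uint8)
    k,l,s,c=cv2.connectedComponentsWithStats(t);i=1+s[1:,4].argmax();q=X[(l==i)&(X[...,2]>.05)]
    print(n,'tray',cv2.minAreaRect(q[:,:2].astype(np.float32)),q[:,2].max())
    for nm,(lo,hi),f in(('jar',(.04,.056),(.6,.8,.05,.3)),('bottle',(.03,.09),(.3,.42,.0,.3)),('pack',(.065,.08),(.63,.73,-.1,.0))):
        W=(X[...,0]>f[0])&(X[...,0]<f[1])&(X[...,1]>f[2])&(X[...,1]<f[3])&(X[...,2]>lo)&(X[...,2]<hi)&(d>0)
        q=X[W]; print(nm,len(q),q.mean(0).round(3) if len(q) else '',q.min(0).round(3) if len(q) else '',q.max(0).round(3) if len(q) else '')
    W=(X[...,0]>.15)&(X[...,0]<.75)&(X[...,1]<-.22)&(X[...,1]>-.75)&(X[...,2]>.03)&(X[...,2]<.6)&(d>0)
    H,_,_=np.histogram2d(X[W][:,0],X[W][:,1],bins=[np.arange(.15,.8,.1),np.arange(-.75,-.2,.1)]);print(H.astype(int))
    if n=='side0': q=X[W&(X[...,1]<-.35)];print(q.max(0) if len(q) else 0, q.min(0) if len(q) else 0)
```

```text
scene0 tray ((0.5830991268157959, 0.28697192668914795), (0.20753245055675507, 0.3016902804374695), 76.70572662353516) 0.062184429460354795
jar 593 [0.67  0.149 0.049] [0.6   0.051 0.04 ] [0.732 0.3   0.056]
bottle 410 [0.373 0.122 0.057] [0.36  0.111 0.03 ] [0.42  0.245 0.09 ]
pack 152 [ 0.682 -0.051  0.066] [ 0.655 -0.084  0.065] [ 0.709 -0.023  0.072]
[[  0   0   0   0   0]
 [  0   0   0   0   0]
 [  0   0   0   0   0]
 [  0   0   0   0   0]
 [  0   0   0   0   0]
 [  0   0   0   0 394]]
side0 tray ((0.5836278200149536, 0.2872351408004761), (0.20715799927711487, 0.3000343441963196), 76.92700958251953) 0.06517492825699395
jar 369 [0.661 0.121 0.05 ] [0.6   0.051 0.04 ] [0.727 0.295 0.056]
bottle 247 [0.38  0.12  0.057] [0.361 0.108 0.03 ] [0.397 0.136 0.089]
pack 231 [ 0.683 -0.053  0.067] [ 0.656 -0.085  0.065] [ 0.712 -0.023  0.074]
[[    0     0     0     0     0]
 [    0     0     0     0     0]
 [ 2237   215     0     0     0]
 [ 8331  1843     0     0     1]
 [10316  2095     0     0     2]
 [ 2662   410     0     0   411]]
[ 0.68508303 -0.62604964  0.4183711 ] [ 0.41775264 -0.72203389  0.37233889]
```

```bash
cat >> h.py <<'E'
from scipy.spatial.transform import Rotation as Ro, Slerp
def tool(az,incl):
    """tool y along azimuth az-90 (deg), tool z in vertical plane of az, incl deg below horizontal"""
    a,i=np.radians([az,incl]);f=np.array([np.cos(a),np.sin(a),0]);z=f*np.cos(i)-np.array([0,0,1])*np.sin(i)
    y=np.array([np.sin(a),-np.cos(a),0]);return np.column_stack([np.cross(y,z),y,z])
def plan(p0,R0,segs,jaw):
    """segs: list of (p,R,n). prints rounded rows"""
    p=np.array(p0,float);R=np.array(R0);out=[]
    ps,Rs=p.copy(),R.copy()
    for pt,Rt,n in segs:
        sl=Slerp([0,1],Ro.from_matrix([Rs,Rt]))
        for k in range(1,n+1):
            w=ps+(np.array(pt)-ps)*k/n;Rw=sl(k/n).as_matrix()
            s=np.round(R.T@(w-p)/.03,2);a=np.round(Ro.from_matrix(R.T@Rw).as_rotvec()/.12,2)
            if max(abs(s).max(),abs(a).max())>1: print('OVER',s,a)
            p=p+R@s*.03;R=R@Ro.from_rotvec(a*.12).as_matrix();out.append([float(v)+0. for v in [*s,*a]]+[jaw])
        ps,Rs=np.array(pt,float),Rt
    for i in range(0,len(out),12): print('['+','.join('['+','.join(f'{v:g}' for v in r)+']' for r in out[i:i+12])+']')
    print('end',p.round(4));return out
E
python3 - <<'E'
from h import *
from workcell import robot
s=robot.get_state()
plan(s['ee_pos'],s['eef_rot'],[((.50,-.26,.27),tool(66,60),36)],-1)
E
```

```text
[[-0.51,-0.63,-0.04,-0.1,0.09,0.38,-1],[-0.54,-0.6,-0.06,-0.11,0.09,0.38,-1],[-0.57,-0.58,-0.07,-0.1,0.09,0.39,-1],[-0.59,-0.55,-0.08,-0.1,0.09,0.38,-1],[-0.62,-0.52,-0.09,-0.1,0.09,0.38,-1],[-0.64,-0.49,-0.11,-0.11,0.09,0.38,-1],[-0.65,-0.46,-0.12,-0.1,0.1,0.39,-1],[-0.68,-0.42,-0.14,-0.1,0.09,0.38,-1],[-0.7,-0.4,-0.14,-0.1,0.09,0.38,-1],[-0.71,-0.36,-0.16,-0.11,0.09,0.38,-1],[-0.72,-0.32,-0.17,-0.1,0.09,0.39,-1],[-0.74,-0.29,-0.18,-0.1,0.09,0.38,-1]]
[[-0.74,-0.26,-0.2,-0.11,0.09,0.38,-1],[-0.76,-0.21,-0.2,-0.1,0.09,0.38,-1],[-0.76,-0.18,-0.22,-0.1,0.09,0.38,-1],[-0.77,-0.14,-0.22,-0.1,0.09,0.39,-1],[-0.77,-0.1,-0.24,-0.11,0.09,0.38,-1],[-0.77,-0.07,-0.24,-0.1,0.09,0.38,-1],[-0.77,-0.02,-0.26,-0.1,0.09,0.38,-1],[-0.77,0.01,-0.26,-0.11,0.1,0.39,-1],[-0.76,0.05,-0.27,-0.1,0.09,0.38,-1],[-0.76,0.09,-0.28,-0.1,0.09,0.38,-1],[-0.75,0.13,-0.28,-0.1,0.09,0.38,-1],[-0.74,0.16,-0.3,-0.11,0.09,0.39,-1]]
[[-0.73,0.2,-0.29,-0.1,0.09,0.38,-1],[-0.71,0.24,-0.31,-0.1,0.09,0.38,-1],[-0.7,0.28,-0.3,-0.11,0.09,0.38,-1],[-0.68,0.31,-0.31,-0.1,0.09,0.38,-1],[-0.67,0.34,-0.32,-0.1,0.09,0.39,-1],[-0.64,0.38,-0.31,-0.1,0.09,0.38,-1],[-0.62,0.42,-0.32,-0.11,0.09,0.38,-1],[-0.6,0.44,-0.32,-0.1,0.09,0.38,-1],[-0.58,0.48,-0.32,-0.1,0.09,0.39,-1],[-0.55,0.5,-0.32,-0.1,0.1,0.38,-1],[-0.52,0.54,-0.32,-0.11,0.09,0.38,-1],[-0.49,0.56,-0.32,-0.1,0.09,0.38,-1]]
end [ 0.5001 -0.26    0.27  ]
```

Request:
send_rows(rows=[[[-0.51,-0.63,-0.04,-0.1,0.09,0.38,-1],[-0.54,-0.6,-0.06,-0.11,0.09,0.38,-1],[-0.57,-0.58,-0.07,-0.1,0.09,0.39,-1],[-0.59,-0.55,-0.08,-0.1,0.09,0.38,-1],[-0.62,-0.52,-0.09,-0.1,0.09,0.38,-1],[-0.64,-0.49,-0.11,-0.11,0.09,0.38,-1],[-0.65,-0.46,-0.12,-0.1,0.1,0.39,-1],[-0.68,-0.42,-0.14,-0.1,0.09,0.38,-1],[-0.7,-0.4,-0.14,-0.1,0.09,0.38,-1],[-0.71,-0.36,-0.16,-0.11,0.09,0.38,-1],[-0.72,-0.32,-0.17,-0.1,0.09,0.39,-1],[-0.74,-0.29,-0.18,-0.1,0.09,0.38,-1]]])

```text
clock: 1.1
ee_pos: [0.2781, 0.2791, 0.2393]
eef_rot: [[-0.658, 0.752, -0.03], [0.735, 0.651, 0.192], [0.164, 0.104, -0.981]]
ft_force: [0.4, -0.3, 0.9]
opening: 0.094
finger_force: 0.0
```

Request:
send_rows(rows=[[[-0.74,-0.26,-0.2,-0.11,0.09,0.38,-1],[-0.76,-0.21,-0.2,-0.1,0.09,0.38,-1],[-0.76,-0.18,-0.22,-0.1,0.09,0.38,-1],[-0.77,-0.14,-0.22,-0.1,0.09,0.39,-1],[-0.77,-0.1,-0.24,-0.11,0.09,0.38,-1],[-0.77,-0.07,-0.24,-0.1,0.09,0.38,-1],[-0.77,-0.02,-0.26,-0.1,0.09,0.38,-1],[-0.77,0.01,-0.26,-0.11,0.1,0.39,-1],[-0.76,0.05,-0.27,-0.1,0.09,0.38,-1],[-0.76,0.09,-0.28,-0.1,0.09,0.38,-1],[-0.75,0.13,-0.28,-0.1,0.09,0.38,-1],[-0.74,0.16,-0.3,-0.11,0.09,0.39,-1]]])

```text
clock: 2.1
ee_pos: [0.3892, 0.0091, 0.2546]
eef_rot: [[-0.166, 0.985, 0.048], [0.921, 0.137, 0.364], [0.352, 0.104, -0.93]]
ft_force: [0.1, 0.4, 0.3]
opening: 0.0938
finger_force: 0.0
```

Request:
send_rows(rows=[[[-0.73,0.2,-0.29,-0.1,0.09,0.38,-1],[-0.71,0.24,-0.31,-0.1,0.09,0.38,-1],[-0.7,0.28,-0.3,-0.11,0.09,0.38,-1],[-0.68,0.31,-0.31,-0.1,0.09,0.38,-1],[-0.67,0.34,-0.32,-0.1,0.09,0.39,-1],[-0.64,0.38,-0.31,-0.1,0.09,0.38,-1],[-0.62,0.42,-0.32,-0.11,0.09,0.38,-1],[-0.6,0.44,-0.32,-0.1,0.09,0.38,-1],[-0.58,0.48,-0.32,-0.1,0.09,0.39,-1],[-0.55,0.5,-0.32,-0.1,0.1,0.38,-1],[-0.52,0.54,-0.32,-0.11,0.09,0.38,-1],[-0.49,0.56,-0.32,-0.1,0.09,0.38,-1]]])

```text
clock: 3.1
ee_pos: [0.5004, -0.2607, 0.2693]
eef_rot: [[0.354, 0.913, 0.204], [0.789, -0.409, 0.459], [0.502, -0.001, -0.865]]
ft_force: [0.9, 0.6, 0.1]
opening: 0.094
finger_force: 0.0
```

Run:
```python
from h import *
from workcell import robot
s=robot.get_state();print(s['clock'],s['ee_pos'],s['eef_rot'].round(3) if hasattr(s['eef_rot'],'round') else s['eef_rot'],np.round(s['qpos'],3))
print(tool(66,60).round(3))
q=s['qpos'];Rz=lambda a:Ro.from_euler('z',a);Ry=lambda a:Ro.from_euler('y',a)
for sg in(1,-1): print(sg,(Rz(q[0])*Ry(q[1]+q[2])*Rz(sg*q[3])*Ry(q[4])*Rz(np.pi/2+q[5])).as_matrix().round(3))
```

```text
3.1 [ 0.50043706 -0.26070913  0.26926751] [[ 0.354  0.913  0.204]
 [ 0.789 -0.409  0.459]
 [ 0.502 -0.001 -0.865]] [-0.908  0.324  1.448  0.46   1.629 -0.52 ]
[[ 0.352  0.914  0.203]
 [ 0.791 -0.407  0.457]
 [ 0.5    0.    -0.866]]
1 [[ 0.354  0.913  0.204]
 [ 0.789 -0.409  0.459]
 [ 0.502 -0.001 -0.865]]
-1 [[ 0.28   0.823 -0.495]
 [ 0.926 -0.367 -0.087]
 [-0.253 -0.434 -0.865]]
```

```bash
cat >> h.py <<'E'
from scipy.optimize import least_squares
Rz=lambda a:Ro.from_euler('z',a).as_matrix();Ry=lambda a:Ro.from_euler('y',a).as_matrix()
LO=np.array([-2.89,-.75,.22,-1.18,.11,-2.7]);HI=np.array([2.89,2.08,2.7,4.32,2.71,2.7])
def fk(q,L):
    A=Rz(q[0]);s=q[1]+q[2]
    w=A@np.array([L[0]*np.sin(q[1])+L[1]*np.sin(s),L[4],L[2]+L[0]*np.cos(q[1])+L[1]*np.cos(s)])
    R=A@Ry(s)@Rz(q[3])@Ry(q[4])@Rz(np.pi/2+q[5]);return w+R[:,2]*L[3],R,w
def ik(p,R,L,q0):
    f=lambda q:np.r_[(fk(q,L)[0]-p)*5,(fk(q,L)[1]-R).ravel()]
    r=least_squares(f,np.clip(q0,LO+.01,HI-.01),bounds=(LO,HI));return r.x,np.sqrt(2*r.cost)
E
python3 - <<'E'
from h import *
Q=[[1.155,.276,1.505,0,1.361,-.121],[-.908,.324,1.448,.46,1.629,-.52]]
P=[[.16686,.5497,.22362],[.50044,-.26071,.26927]]
r=least_squares(lambda L:np.ravel([fk(q,L)[0]-p for q,p in zip(Q,P)]),[.45,.45,.2,.25,.069]);L=r.x
print(L,r.cost);np.save('L.npy',L)
pot=np.array([.557,-.134])
a=np.radians(66);f=np.array([np.cos(a),np.sin(a)])
for inc in(15,25,35):
    q=Q[1]
    for back,z in((.12,.066),(0,.066),(0,.2)):
        q,e=ik(np.r_[pot-f*back,z],tool(66,inc),L,q);print(inc,back,z,q.round(2),round(e,4),fk(q,L)[2].round(3))
    for az in(66,77,100,120):
        b=np.radians(az);g=np.array([np.cos(b),np.sin(b),0]);qq=q
        lip=np.r_[.5835,.287,.06]-.03*np.r_[np.cos(1.34),np.sin(1.34),0]
        for tip in(0,60,95,112,120):
            t=np.radians(tip);X=g*np.cos(t)-np.r_[0,0,np.sin(t)];Z=g*np.sin(t)+np.r_[0,0,np.cos(t)]
            zz=.12*(tip<90)
            qq,e=ik(lip+np.r_[0,0,zz]-.05*X-.029*Z,tool(az,inc+tip),L,qq);print('  pour',az,tip,qq.round(2),round(e,4),fk(qq,L)[2].round(2))
E
```

```text
[0.64507207 0.40369815 0.05949962 0.37180306 0.06933638] 2.869434586396098e-07
15 0.12 0.066 [-1.11  0.8   1.79  0.85  1.67 -1.16] 0.0 [ 0.362 -0.572  0.162]
15 0 0.066 [-0.96  0.76  1.95  0.98  1.55 -1.2 ] 0.0 [ 0.411 -0.462  0.162]
15 0 0.2 [-0.96  0.57  1.85  0.99  1.7  -0.97] 0.0 [ 0.411 -0.462  0.296]
  pour 66 0 [-0.44  0.48  2.35  1.47  1.33 -1.25] 0.0 [ 0.41 -0.12  0.25]
  pour 66 60 [0.1  0.22 1.65 0.25 1.15 0.43] 0.0 [0.52 0.12 0.57]
  pour 66 95 [ 0.42  0.54  1.41 -0.23  1.46  0.9 ] 0.0 [0.62 0.35 0.46]
  pour 66 112 [ 0.51  0.71  1.2  -0.37  1.76  0.96] 0.0 [0.66 0.45 0.41]
  pour 66 120 [ 0.55  0.8   1.1  -0.44  1.9   0.97] 0.0 [0.68 0.5  0.38]
  pour 77 0 [-0.42  0.54  2.17  1.29  1.41 -1.14] 0.0 [ 0.48 -0.14  0.25]
  pour 77 60 [0.08 0.26 1.6  0.27 1.21 0.23] 0.0 [0.54 0.12 0.57]
  pour 77 95 [ 0.44  0.52  1.44 -0.28  1.4   0.74] 0.0 [0.6  0.36 0.46]
  pour 77 112 [ 0.55  0.67  1.28 -0.44  1.67  0.85] 0.0 [0.63 0.47 0.41]
  pour 77 120 [ 0.59  0.75  1.2  -0.52  1.79  0.87] 0.0 [0.64 0.51 0.38]
  pour 100 0 [-0.33  0.68  1.78  1.02  1.66 -0.98] 0.0 [ 0.65 -0.15  0.25]
 
[... 3339 characters left out ...]
  1.48 -0.77] 0.0 [ 0.64 -0.09  0.36]
  pour 100 60 [ 0.28  0.36  1.42 -0.09  1.37  0.13] 0.0 [0.58 0.24 0.58]
  pour 100 95 [ 0.62  0.59  1.49 -0.63  1.44  0.65] 0.0 [0.54 0.47 0.4 ]
  pour 100 112 [ 0.73  0.72  1.44 -0.8   1.63  0.78] 0.0 [0.52 0.56 0.32]
  pour 100 120 [ 0.76  0.79  1.42 -0.87  1.72  0.83] 0.0 [0.52 0.59 0.27]
  pour 120 0 [-0.16  0.67  1.42  0.7   1.74 -0.82] 0.0 [ 0.75 -0.05  0.36]
  pour 120 60 [ 0.28  0.37  1.4  -0.09  1.35 -0.22] 0.0 [0.59 0.24 0.58]
  pour 120 95 [ 0.65  0.5   1.67 -0.76  1.2   0.5 ] 0.0 [0.47 0.44 0.4 ]
  pour 120 112 [ 0.78  0.61  1.69 -0.98  1.37  0.75] 0.0 [0.42 0.52 0.32]
  pour 120 120 [ 0.83  0.67  1.7  -1.05  1.46  0.84] 0.0 [0.41 0.55 0.27]
```

Run:
```python
from h import *
from workcell import robot
s=robot.get_state();R=tool(66,30);g=np.array([.557,-.1342,.066])
plan(s['ee_pos'],s['eef_rot'],[(g-R[:,2]*.1,R,10),(g,R,8)],-1)
```

```text
[[-0.11,0,0.53,0,0.43,0,-1],[-0.13,0,0.52,0,0.44,0,-1],[-0.16,0,0.52,0,0.43,-0.01,-1],[-0.19,0,0.5,0,0.44,0,-1],[-0.21,0.01,0.5,0,0.43,0,-1],[-0.24,0,0.48,0,0.43,0,-1],[-0.27,0,0.47,0,0.44,0,-1],[-0.29,0,0.46,0,0.43,-0.01,-1],[-0.31,0,0.44,0,0.44,0,-1],[-0.33,0,0.42,0,0.43,0,-1],[0,0,0.42,0,0,0,-1],[0,0,0.41,0,0,0,-1]]
[[0,0,0.42,0,0,0,-1],[0,0,0.42,0,0,0,-1],[0,0,0.41,0,0,0,-1],[0,0,0.42,0,0,0,-1],[0,0,0.42,0,0,0,-1],[0,0,0.41,0,0,0,-1]]
end [ 0.5571 -0.1343  0.0661]
```

Request:
send_rows(rows=[[[-0.11,0,0.53,0,0.43,0,-1],[-0.13,0,0.52,0,0.44,0,-1],[-0.16,0,0.52,0,0.43,-0.01,-1],[-0.19,0,0.5,0,0.44,0,-1],[-0.21,0.01,0.5,0,0.43,0,-1],[-0.24,0,0.48,0,0.43,0,-1],[-0.27,0,0.47,0,0.44,0,-1],[-0.29,0,0.46,0,0.43,-0.01,-1],[-0.31,0,0.44,0,0.44,0,-1],[-0.33,0,0.42,0,0.43,0,-1],[0,0,0,0,0,0,-1]]])

```text
clock: 4.02
ee_pos: [0.5202, -0.2114, 0.112]
eef_rot: [[0.207, 0.914, 0.349], [0.452, -0.406, 0.794], [0.868, -0.007, -0.497]]
ft_force: [-0.7, 0.6, 0.1]
opening: 0.0939
finger_force: 0.0
```

Run:
```python
from h import *
from workcell import robot,imaging
s=robot.get_state();print(s['ee_pos'].round(4),np.round(s['ft_force'],1),np.round(s['eef_rot'],3).tolist())
ims=[]
for n in('side','wrist'):
    p,d=imaging.read_camera(n)
    ims.append(cv2.resize(p[220:360,240:440],(400,280)) if n=='side' else cv2.resize(p,(400,300))[:280])
cv2.imwrite('pics/pre.png',np.hstack(ims))
```

```text
[ 0.5202 -0.2114  0.112 ] [-0.7  0.6  0.1] [[0.207, 0.914, 0.349], [0.452, -0.406, 0.794], [0.868, -0.007, -0.497]]
```

View pics/pre.png

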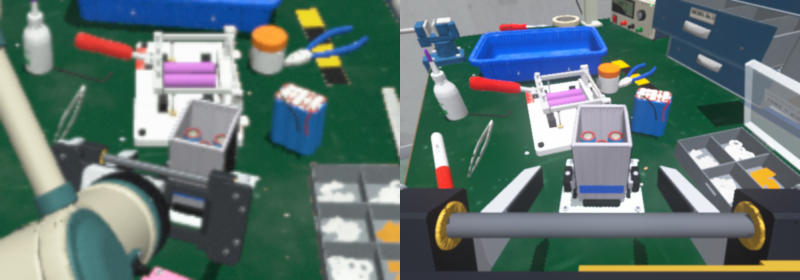

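Wrist view: the pot (600,150) is centred between the open fingers and square to them. Closing in.

Request:
send_rows(rows=[[[0.1,0,0.4,0,0,0,-1],[0.05,0,0.41,0,0,0,-1],[0,0,0.41,0,0,0,-1],[0,0,0.41,0,0,0,-1],[0,0,0.41,0,0,0,-1],[0,0,0.41,0,0,0,-1],[0,0,0.4,0,0,0,-1],[0,0,0.1,0,0,0,-1],[0,0,0,0,0,0,-1]]])

```text
clock: 4.87
ee_pos: [0.5537, -0.1388, 0.0756]
eef_rot: [[0.201, 0.915, 0.35], [0.458, -0.404, 0.792], [0.866, 0.0, -0.5]]
ft_force: [0.0, -1.0, -0.7]
opening: 0.0942
finger_force: 0.0
```

Request:
send_rows(rows=[[[0,0,0,0,0,0,1],[0,0,0,0,0,0,1],[0,0,0,0,0,0,1],[0,0,0,0,0,0,1],[0,0,0,0,0,0,1],[0,0,0,0,0,0,1]]])

```text
clock: 5.37
ee_pos: [0.5539, -0.1408, 0.0763]
eef_rot: [[0.201, 0.914, 0.352], [0.459, -0.406, 0.791], [0.866, 0.002, -0.501]]
ft_force: [-0.4, -1.5, 0.6]
opening: 0.0619
finger_force: 30.0
```

Request:
send_rows(rows=[[[0.17,0,-0.1,0,0,0,1],[0.17,0,-0.1,0,0,0,1],[0.17,0,-0.1,0,0,0,1],[0.17,0,-0.1,0,0,0,1],[0.26,0,-0.15,0,0,0,1],[0.35,0,-0.2,0,0,0,1],[0.43,0,-0.25,0,0,0,1],[0.52,0,-0.3,0,0,0,1],[0.52,0,-0.3,0,0,0,1],[0.52,0,-0.3,0,0,0,1],[0.43,0,-0.25,0,0,0,1],[0.26,0,-0.15,0,0,0,1]]])

```text
clock: 6.37
ee_pos: [0.5535, -0.1401, 0.2166]
eef_rot: [[0.199, 0.915, 0.352], [0.46, -0.404, 0.791], [0.865, 0.005, -0.501]]
ft_force: [-0.2, 0.8, -4.8]
opening: 0.0618
finger_force: 30.0
```

Run:
```python
from h import *
from workcell import robot,imaging
s=robot.get_state();print(s['ee_pos'].round(4),np.round(s['ft_force'],1),s['opening'],np.round(s['eef_rot'],3).tolist())
ims=[]
for n in('side','scene'):
    p,d=imaging.read_camera(n);m=imaging.camera_model(n);np.savez(n+'1.npz',p=p,d=d,**m)
    c=proj(s['ee_pos'],m)[0].astype(int);ims.append(cv2.resize(p[c[1]-70:c[1]+70,c[0]-70:c[0]+70],(400,400)))
cv2.imwrite('pics/lift.png',np.hstack(ims))
```

```text
[ 0.5535 -0.1401  0.2166] [-0.2  0.8 -4.8] 0.06180071535730522 [[0.199, 0.915, 0.352], [0.46, -0.404, 0.791], [0.865, 0.005, -0.501]]
```

View pics/lift.png

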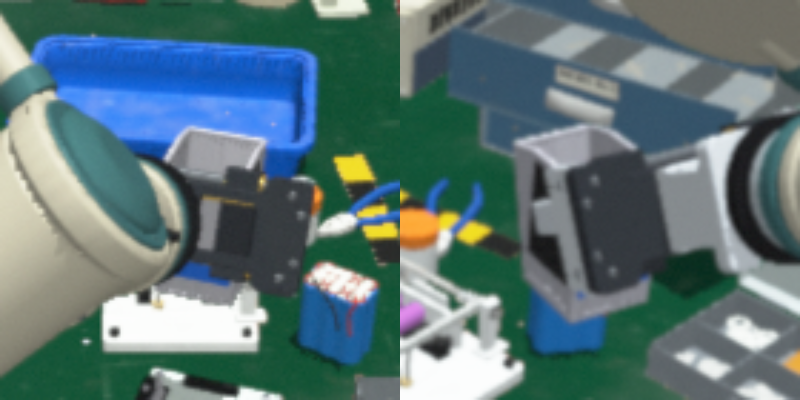

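```bash
cat >> h.py <<'E'
GX,GZ,INC=-.007,.0703,30
TR=np.array([.5835,.287,0]);TX=np.array([np.cos(np.radians(76.8)),np.sin(np.radians(76.8)),0])
def lipwp(lip,az,tip,inc=INC):
    b,t=np.radians([az,tip]);g=np.array([np.cos(b),np.sin(b),0]);k=np.array([0,0,1.])
    X=g*np.cos(t)-k*np.sin(t);Z=g*np.sin(t)+k*np.cos(t)
    return np.asarray(lip)-(.05-GX)*X-(.089-GZ)*Z,tool(az,inc+tip)
def lipseg(a,b,n):
    """a,b: (lip,az,tip)"""
    o=[]
    for k in range(1,n+1):
        u=k/n;o.append((*lipwp(np.array(a[0])*(1-u)+np.array(b[0])*u,a[1]*(1-u)+b[1]*u,a[2]*(1-u)+b[2]*u),1))
    return o
E
python3 - <<'E'
from h import *
from workcell import robot
for n in('side1','scene1'):
    p,d,m=load(n);X=cloud(d,m);W=(abs(X[...,0]-.56)<.08)&(abs(X[...,1]+.11)<.09)&(X[...,2]>.232)&(X[...,2]<.25)&(d>0)
    hs=cv2.cvtColor(p,cv2.COLOR_BGR2HSV);W&=hs[...,2]>110
    q=X[W];print(n,len(q),cv2.minAreaRect(q[:,:2].astype(np.float32)),np.percentile(q[:,2],[5,50,95]))
s=robot.get_state();f=tool(66,0)[:,2];L=np.load('L.npy')
lip0=s['ee_pos']+f*(.05-GX)+np.r_[0,0,.089-GZ];c=TR-.04*TX
w=[(lip0,66,0),(c+np.r_[0,0,.19],77,60),(c+np.r_[0,0,.1],77,72)]
segs=lipseg(w[0],w[1],24)+lipseg(w[1],w[2],8)
plan(s['ee_pos'],s['eef_rot'],segs,1)
q=s['qpos']
for a in segs: q2,e=ik(a[0],a[1],L,q);dq=abs(q2-q).max();q=q2;print(round(dq,2),end=' ')
print(q.round(2),e)
E
```

```text
side1 180 ((0.5618060827255249, -0.12187708169221878), (0.08109071850776672, 0.05902163311839104), 63.81144714355469) [0.23265423 0.23738669 0.24532022]
scene1 220 ((0.5657779574394226, -0.11291748285293579), (0.061116766184568405, 0.06014066934585571), 64.8708267211914) [0.2325865  0.23717633 0.24382   ]
[[0.22,-0.18,0.34,0.06,-0.35,0.01,1],[0.24,-0.17,0.32,0.06,-0.36,-0.03,1],[0.25,-0.17,0.33,0.05,-0.36,-0.04,1],[0.27,-0.17,0.31,0.05,-0.37,-0.04,1],[0.29,-0.16,0.31,0.05,-0.36,-0.05,1],[0.31,-0.16,0.29,0.05,-0.36,-0.04,1],[0.32,-0.16,0.29,0.05,-0.37,-0.05,1],[0.34,-0.15,0.28,0.04,-0.36,-0.05,1],[0.36,-0.15,0.26,0.04,-0.37,-0.06,1],[0.37,-0.15,0.25,0.04,-0.36,-0.05,1],[0.38,-0.14,0.24,0.04,-0.36,-0.05,1],[0.4,-0.14,0.23,0.03,-0.37,-0.06,1]]
[[0.41,-0.14,0.21,0.04,-0.36,-0.06,1],[0.43,-0.13,0.19,0.03,-0.36,-0.06,1],[0.43,-0.13,0.18,0.02,-0.37,-0.06,1],[0.45,-0.12,0.17,0.03,-0.36,-0.06,1],[0.46,-0.13,0.14,0.02,-0.36,-0.07,1],[0.47,-0.12,0.13,0.02,-0.37,-0.06,1],[0.47,-0.11,0.12,0.01,-0.36,-0.06,1],[0.49,-0.12,0.09,0.02,-0.37,-0.07,1],[0.49,-0.11,0.08,0.01,-0.36,-0.07,1],[0.5,-0.1,0.05,0,-0.36,-0.06,1],[0.51,-0.11,0.04,0.01,-0.37,-0.07,1],[0.51,-0.1,0.02,0,-0.36,-0.06,1]]
[[0.03,0,0.33,0,-0.22,0,1],[0.05,0,0.34,0,-0.22,0,1],[0.05,0,0.34,0,-0.21,0,1],[0.07,0,0.33,0,-0.22,0,1],[0.07,0,0.34,0,-0.22,0,1],[0.09,0,0.33,0,-0.22,0,1],[0.09,0,0.33,0,-0.22,0,1],[0.1,0,0.33,0,-0.21,0,1]]
end [0.5662 0.2135 0.1485]
0.06 0.03 0.03 0.03 0.04 0.04 0.04 0.05 0.05 0.05 0.06 0.06 0.06 0.06 0.06 0.07 0.07 0.07 0.06 0.06 0.06 0.06 0.05 0.05 0.02 0.02 0.02 0.02 0.02 0.02 0.02 0.02 [ 0.35  0.43  1.48 -0.18  1.35  0.63] 1.5026495324467417e-12
```

Request:
send_rows(rows=[[[0.22,-0.18,0.34,0.06,-0.35,0.01,1],[0.24,-0.17,0.32,0.06,-0.36,-0.03,1],[0.25,-0.17,0.33,0.05,-0.36,-0.04,1],[0.27,-0.17,0.31,0.05,-0.37,-0.04,1],[0.29,-0.16,0.31,0.05,-0.36,-0.05,1],[0.31,-0.16,0.29,0.05,-0.36,-0.04,1],[0.32,-0.16,0.29,0.05,-0.37,-0.05,1],[0.34,-0.15,0.28,0.04,-0.36,-0.05,1],[0.36,-0.15,0.26,0.04,-0.37,-0.06,1],[0.37,-0.15,0.25,0.04,-0.36,-0.05,1],[0.38,-0.14,0.24,0.04,-0.36,-0.05,1],[0.4,-0.14,0.23,0.03,-0.37,-0.06,1]]])

```text
clock: 7.47
ee_pos: [0.5553, 0.0256, 0.2218]
eef_rot: [[0.278, 0.948, 0.153], [0.82, -0.317, 0.476], [0.5, -0.007, -0.866]]
ft_force: [-0.0, -0.1, -5.4]
opening: 0.0618
finger_force: 30.0
```

Request:
send_rows(rows=[[[0.41,-0.14,0.21,0.04,-0.36,-0.06,1],[0.43,-0.13,0.19,0.03,-0.36,-0.06,1],[0.43,-0.13,0.18,0.02,-0.37,-0.06,1],[0.45,-0.12,0.17,0.03,-0.36,-0.06,1],[0.46,-0.13,0.14,0.02,-0.36,-0.07,1],[0.47,-0.12,0.13,0.02,-0.37,-0.06,1],[0.47,-0.11,0.12,0.01,-0.36,-0.06,1],[0.49,-0.12,0.09,0.02,-0.37,-0.07,1],[0.49,-0.11,0.08,0.01,-0.36,-0.07,1],[0.5,-0.1,0.05,0,-0.36,-0.06,1],[0.51,-0.11,0.04,0.01,-0.37,-0.07,1],[0.51,-0.1,0.02,0,-0.36,-0.06,1]]])

```text
clock: 8.47
ee_pos: [0.5619, 0.2059, 0.2272]
eef_rot: [[0.226, 0.974, -0.01], [0.974, -0.226, 0.001], [-0.001, -0.01, -1.0]]
ft_force: [-0.8, -0.3, -5.3]
opening: 0.062
finger_force: 30.0
```

Request:
send_rows(rows=[[[0.03,0,0.33,0,-0.22,0,1],[0.05,0,0.34,0,-0.22,0,1],[0.05,0,0.34,0,-0.21,0,1],[0.07,0,0.33,0,-0.22,0,1],[0.07,0,0.34,0,-0.22,0,1],[0.09,0,0.33,0,-0.22,0,1],[0.09,0,0.33,0,-0.22,0,1],[0.1,0,0.33,0,-0.21,0,1]]])

```text
clock: 9.13
ee_pos: [0.5661, 0.2137, 0.1463]
eef_rot: [[0.221, 0.974, -0.05], [0.953, -0.226, -0.201], [-0.208, -0.003, -0.978]]
ft_force: [-0.4, 0.6, -4.2]
opening: 0.0619
finger_force: 30.0
```

Run:
```python
from h import *
from workcell import robot,imaging
s=robot.get_state();print(s['clock'],s['ee_pos'].round(4),np.round(s['ft_force'],1),s['opening'],np.round(s['eef_rot'],3).tolist(),np.round(s['qpos'],2))
z=s['eef_rot'][:,2];print('tip',np.degrees(np.arctan2(-z[2],z[:2]@TX[:2]))-30)
ims=[]
for n in('side','scene'):
    p,d=imaging.read_camera(n);m=imaging.camera_model(n)
    c=proj(s['ee_pos'],m)[0].astype(int);ims.append(cv2.resize(p[c[1]-80:c[1]+80,c[0]-80:c[0]+80],(400,400)))
cv2.imwrite('pics/tray.png',np.hstack(ims))
c=TR-.04*TX
t=[(c+np.r_[0,0,.1],77,72),(c+np.r_[0,0,.072],77,95),(c+np.r_[0,0,.062],77,112)]
plan(s['ee_pos'],s['eef_rot'],lipseg(t[0],t[1],7)+lipseg(t[1],t[2],5),1)
```

```text
9.1333 [0.5661 0.2137 0.1463] [-0.4  0.6 -4.2] 0.06189935761666238 [[0.221, 0.974, -0.05], [0.953, -0.226, -0.201], [-0.208, -0.003, -0.978]] [ 0.35  0.44  1.46 -0.18  1.36  0.63]
tip 71.98008924523796
[[0.09,0.01,-0.02,-0.03,-0.48,-0.01,1],[0.11,0,0.04,0,-0.48,0,1],[0.12,0,0.05,0,-0.48,0,1],[0.13,0,0.04,0,-0.47,0,1],[0.14,0,0.04,0,-0.48,0,1],[0.14,0,0.03,0,-0.48,0,1],[0.15,0,0.03,0,-0.48,0,1],[0.12,0,-0.03,0,-0.49,0,1],[0.12,0,-0.04,0,-0.5,0,1],[0.13,0,-0.03,0,-0.49,0,1],[0.13,0,-0.04,0,-0.5,0,1],[0.13,0,-0.04,0,-0.49,0,1]]
end [0.5752 0.2519 0.1218]
```

View pics/tray.png

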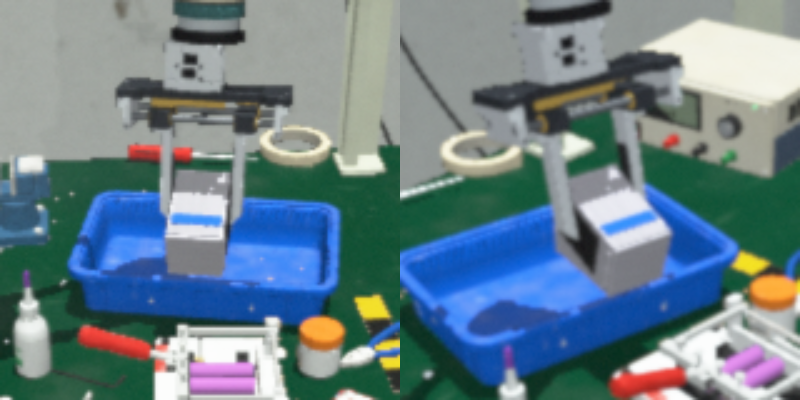

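The pot, at about (195,235) in the left half, is tipped nearly level with its mouth inside the tray and its foot over the near rim. Pouring now.

Request:
send_rows(rows=[[[0.09,0,0,0,-0.48,0,1],[0.11,0,0.04,0,-0.48,0,1],[0.12,0,0.05,0,-0.48,0,1],[0.13,0,0.04,0,-0.47,0,1],[0.14,0,0.04,0,-0.48,0,1],[0.14,0,0.03,0,-0.48,0,1],[0.15,0,0.03,0,-0.48,0,1],[0.12,0,-0.03,0,-0.49,0,1],[0.12,0,-0.04,0,-0.5,0,1],[0.13,0,-0.03,0,-0.49,0,1],[0.13,0,-0.04,0,-0.5,0,1],[0.13,0,-0.04,0,-0.49,0,1]]])

```text
clock: 10.23
ee_pos: [0.5758, 0.2533, 0.1223]
eef_rot: [[0.138, 0.974, -0.178], [0.603, -0.225, -0.765], [-0.786, -0.001, -0.619]]
ft_force: [-0.4, -0.3, -3.8]
opening: 0.0618
finger_force: 30.0
```

Request:
send_rows(rows=[[[0,0,0,0,0,0,1],[0,0,0,0,0,0,1],[0,0,0,0,0,0,1],[0,0,0,0,0,0,1],[0,0,0,0,0,0,1],[0,0,0,0,0,0,1],[0,0,0,0,0,0,1],[0,0,0,0,0,0,1]]])

```text
clock: 10.9
ee_pos: [0.5749, 0.2517, 0.1235]
eef_rot: [[0.138, 0.974, -0.179], [0.602, -0.226, -0.766], [-0.786, -0.002, -0.618]]
ft_force: [-0.3, 0.7, -1.8]
opening: 0.0618
finger_force: 30.0
```

Run:
```python
from h import *
from workcell import robot,imaging
s=robot.get_state();print(s['clock'],s['ee_pos'].round(4),np.round(s['ft_force'],1),s['opening'])
z=s['eef_rot'][:,2];print('tip',np.degrees(np.arctan2(-z[2],z[:2]@TX[:2]))%360-30)
ims=[]
for n in('side','scene'):
    p,d=imaging.read_camera(n);m=imaging.camera_model(n)
    c=proj(s['ee_pos'],m)[0].astype(int);ims.append(cv2.resize(p[c[1]-80:c[1]+80,c[0]-80:c[0]+80],(400,400)))
cv2.imwrite('pics/pour.png',np.hstack(ims))
```

```text
10.9 [0.5749 0.2517 0.1235] [-0.3  0.7 -1.8] 0.06181526389949278
tip 111.83697668413654
```

View pics/pour.png

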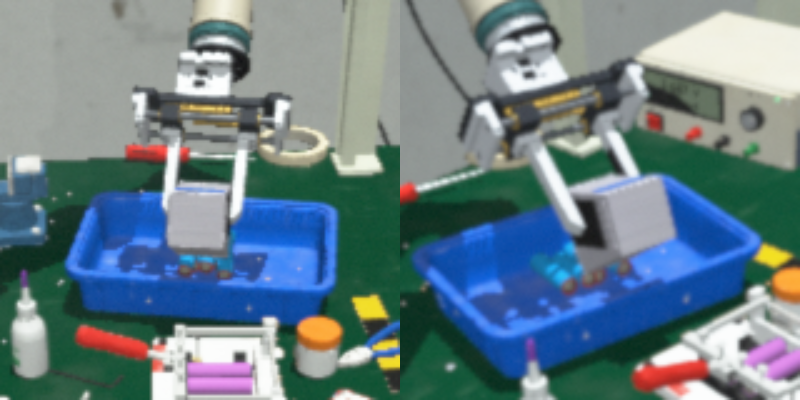

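The force reads -1.8 N, which matches an empty pot, and the cells lie under the mouth at about (205,265). I'll raise it at the same tilt and check.

Request:
send_rows(rows=[[[-0.13,0,-0.1,0,0,0,1],[-0.2,0,-0.16,0,0,0,1],[-0.26,0,-0.2,0,0,0,1],[-0.26,0,-0.2,0,0,0,1],[-0.26,0,-0.2,0,0,0,1],[-0.26,0,-0.2,0,0,0,1],[-0.26,0,-0.2,0,0,0,1],[-0.26,0,-0.2,0,0,0,1],[-0.26,0,-0.2,0,0,0,1],[-0.26,0,-0.2,0,0,0,1],[0,0,0,0,0,0,1]]])

```text
clock: 11.92
ee_pos: [0.5754, 0.2514, 0.2163]
eef_rot: [[0.14, 0.974, -0.178], [0.603, -0.226, -0.765], [-0.785, -0.0, -0.619]]
ft_force: [-0.1, 0.2, -1.8]
opening: 0.0615
finger_force: 30.0
```

Run:
```python
from h import *
from workcell import robot,imaging
s=robot.get_state();print(s['clock'],s['ee_pos'].round(4),np.round(s['ft_force'],1),s['opening'])
ims=[]
for n in('side','scene'):
    p,d=imaging.read_camera(n);m=imaging.camera_model(n);np.savez(n+'2.npz',p=p,d=d,**m)
    c=proj(TR+np.r_[0,0,.05],m)[0].astype(int);ims.append(cv2.resize(p[c[1]-75:c[1]+45,c[0]-60:c[0]+60],(400,400)))
cv2.imwrite('pics/after.png',np.hstack(ims))
```

```text
11.9167 [0.5754 0.2514 0.2163] [-0.1  0.2 -1.8] 0.06145859644380028
```

View pics/after.png

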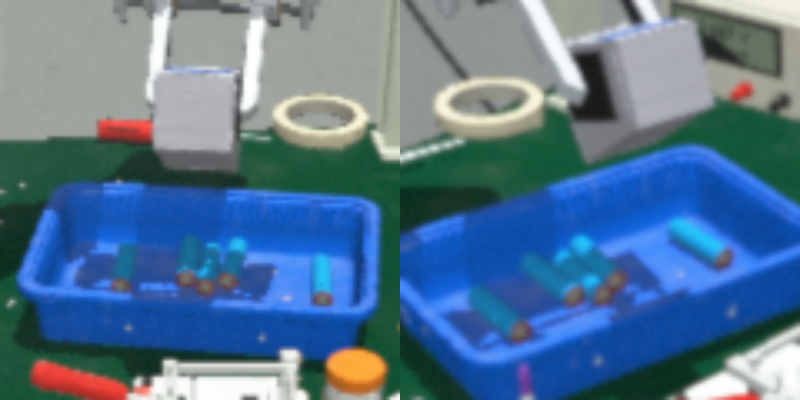

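All five cells show in the tray: one at the left (122,268), three together at (210,265), and one at the right (321,280). Now I'll return the pot upright, above the stand.

Run:
```python
from h import *
from workcell import robot
p,d,m=load('side2');X=cloud(d,m);hs=cv2.cvtColor(p,cv2.COLOR_BGR2HSV)
W=(cv2.inRange(hs,(86,80,60),(101,255,255))>0)&(np.linalg.norm(X[...,:2]-TR[:2],axis=-1)<.15)&(X[...,2]<.1)
print('cells max z',np.percentile(X[W][:,2],[50,95,100]),W.sum())
s=robot.get_state()
def lipof(p,az,tip): return p-(lipwp(np.zeros(3),az,tip)[0])
g=np.r_[.5539,-.1408,.20]
a=(lipof(s['ee_pos'],77,112),77,112);b=(lipof(g,66,0),66,0)
mid=(a[0]*.8+b[0]*.2+np.r_[0,0,.03],75,85)
plan(s['ee_pos'],s['eef_rot'],lipseg(a,mid,8)+lipseg(mid,b,25)+[(g,tool(66,30),1)],1)
```

```text
cells max z [0.01983765 0.02289163 0.0243852 ] 259
[[-0.39,0.07,0.19,0.01,0.46,0.04,1],[-0.39,0.06,0.18,0.02,0.49,0.02,1],[-0.39,0.07,0.16,0.03,0.5,0.03,1],[-0.4,0.07,0.14,0.02,0.49,0.03,1],[-0.4,0.06,0.11,0.03,0.49,0.02,1],[-0.4,0.07,0.1,0.01,0.49,0.03,1],[-0.4,0.07,0.08,0.02,0.49,0.04,1],[-0.4,0.07,0.07,0.02,0.49,0.03,1],[-0.4,0.09,0.21,0.02,0.49,0.05,1],[-0.41,0.1,0.19,0.02,0.5,0.05,1],[-0.41,0.09,0.17,0.01,0.49,0.05,1],[-0.41,0.09,0.15,0.02,0.5,0.05,1]]
[[-0.42,0.1,0.13,0,0.49,0.05,1],[-0.42,0.1,0.11,0.01,0.5,0.05,1],[-0.42,0.1,0.09,0,0.49,0.05,1],[-0.42,0.1,0.07,0,0.5,0.06,1],[-0.41,0.1,0.05,0,0.49,0.05,1],[-0.42,0.11,0.03,-0.01,0.49,0.05,1],[-0.4,0.1,0.01,-0.01,0.5,0.05,1],[-0.4,0.11,-0.01,-0.01,0.49,0.05,1],[-0.39,0.11,-0.03,-0.02,0.5,0.05,1],[-0.39,0.11,-0.05,-0.02,0.49,0.05,1],[-0.37,0.12,-0.07,-0.02,0.5,0.05,1],[-0.37,0.11,-0.08,-0.02,0.49,0.05,1]]
[[-0.35,0.12,-0.1,-0.03,0.5,0.04,1],[-0.34,0.12,-0.11,-0.03,0.49,0.04,1],[-0.33,0.12,-0.13,-0.03,0.5,0.05,1],[-0.32,0.13,-0.14,-0.03,0.49,0.04,1],[-0.29,0.12,-0.16,-0.04,0.49,0.03,1],[-0.29,0.13,-0.17,-0.04,0.5,0.04,1],[-0.26,0.13,-0.18,-0.04,0.49,0.03,1],[-0.25,0.13,-0.19,-0.04,0.5,0.03,1],[-0.24,0.14,-0.19,-0.05,0.49,0.03,1],[0,0,0,0,0,0,1]]
end [ 0.554  -0.1408  0.1999]
```

Request:
send_rows(rows=[[[-0.39,0.07,0.19,0.01,0.46,0.04,1],[-0.39,0.06,0.18,0.02,0.49,0.02,1],[-0.39,0.07,0.16,0.03,0.5,0.03,1],[-0.4,0.07,0.14,0.02,0.49,0.03,1],[-0.4,0.06,0.11,0.03,0.49,0.02,1],[-0.4,0.07,0.1,0.01,0.49,0.03,1],[-0.4,0.07,0.08,0.02,0.49,0.04,1],[-0.4,0.07,0.07,0.02,0.49,0.03,1],[-0.4,0.09,0.21,0.02,0.49,0.05,1],[-0.41,0.1,0.19,0.02,0.5,0.05,1],[-0.41,0.09,0.17,0.01,0.49,0.05,1],[-0.41,0.09,0.15,0.02,0.5,0.05,1]]])

```text
clock: 13.02
ee_pos: [0.5638, 0.1019, 0.2479]
eef_rot: [[0.278, 0.959, -0.058], [0.94, -0.284, -0.188], [-0.197, -0.002, -0.98]]
ft_force: [-0.5, -0.6, -2.6]
opening: 0.0619
finger_force: 30.0
```

Request:
send_rows(rows=[[[-0.42,0.1,0.13,0,0.49,0.05,1],[-0.42,0.1,0.11,0.01,0.5,0.05,1],[-0.42,0.1,0.09,0,0.49,0.05,1],[-0.42,0.1,0.07,0,0.5,0.06,1],[-0.41,0.1,0.05,0,0.49,0.05,1],[-0.42,0.11,0.03,-0.01,0.49,0.05,1],[-0.4,0.1,0.01,-0.01,0.5,0.05,1],[-0.4,0.11,-0.01,-0.01,0.49,0.05,1],[-0.39,0.11,-0.03,-0.02,0.5,0.05,1],[-0.39,0.11,-0.05,-0.02,0.49,0.05,1],[-0.37,0.12,-0.07,-0.02,0.5,0.05,1],[-0.37,0.11,-0.08,-0.02,0.49,0.05,1]]])

```text
clock: 14.02
ee_pos: [0.5539, -0.0476, 0.2231]
eef_rot: [[0.31, 0.935, 0.172], [0.814, -0.354, 0.46], [0.491, -0.003, -0.871]]
ft_force: [-0.4, 0.6, -1.8]
opening: 0.0618
finger_force: 30.0
```

Request:
send_rows(rows=[[[-0.35,0.12,-0.1,-0.03,0.5,0.04,1],[-0.34,0.12,-0.11,-0.03,0.49,0.04,1],[-0.33,0.12,-0.13,-0.03,0.5,0.05,1],[-0.32,0.13,-0.14,-0.03,0.49,0.04,1],[-0.29,0.12,-0.16,-0.04,0.49,0.03,1],[-0.29,0.13,-0.17,-0.04,0.5,0.04,1],[-0.26,0.13,-0.18,-0.04,0.49,0.03,1],[-0.25,0.13,-0.19,-0.04,0.5,0.03,1],[-0.24,0.14,-0.19,-0.05,0.49,0.03,1],[0,0,0,0,0,0,1],[0,0,0,0,0,0,1]]])

```text
clock: 14.93
ee_pos: [0.553, -0.1414, 0.1984]
eef_rot: [[0.208, 0.913, 0.35], [0.457, -0.407, 0.791], [0.865, -0.004, -0.502]]
ft_force: [-1.2, 0.1, -2.5]
opening: 0.0619
finger_force: 30.0
```

Run:
```python
from h import *
from workcell import robot,imaging
s=robot.get_state();print(s['clock'],s['ee_pos'].round(4),np.round(s['ft_force'],1),s['opening'],np.round(s['eef_rot'],3).tolist(),tool(66,30).round(3).tolist())
ims=[]
o=np.r_[.5569,-.1344]
for n in('side','scene'):
    p,d=imaging.read_camera(n);m=imaging.camera_model(n);np.savez(n+'3.npz',p=p,d=d,**m)
    X=cloud(d,m);hs=cv2.cvtColor(p,cv2.COLOR_BGR2HSV);dz=s['ee_pos'][2]-.0763
    W=(abs(X[...,0]-.56)<.08)&(abs(X[...,1]+.11)<.09)&(X[...,2]>.092+dz)&(X[...,2]<.11+dz)&(hs[...,2]>110)&(d>0)
    q=X[W];print(n,W.sum(),cv2.minAreaRect(q[:,:2].astype(np.float32)),np.percentile(q[:,2],[5,50,95]))
    # stand plate
    W=(abs(X[...,0]-.557)<.07)&(abs(X[...,1]+.134)<.075)&(X[...,2]>.003)&(X[...,2]<.012)&(hs[...,1]<60)&(hs[...,2]>140)&(d>0)
    q=X[W];print('stand',W.sum(),cv2.minAreaRect(q[:,:2].astype(np.float32)))
    c=proj(s['ee_pos']-np.r_[0,0,.06],m)[0].astype(int);ims.append(cv2.resize(p[c[1]-70:c[1]+70,c[0]-70:c[0]+70],(400,400),interpolation=cv2.INTER_CUBIC))
cv2.imwrite('pics/back.png',np.hstack(ims))
```

```text
14.9333 [ 0.553  -0.1414  0.1984] [-1.2  0.1 -2.5] 0.061949919872297914 [[0.208, 0.913, 0.35], [0.457, -0.407, 0.791], [0.865, -0.004, -0.502]] [[0.203, 0.914, 0.352], [0.457, -0.407, 0.791], [0.866, 0.0, -0.5]]
side 169 ((0.5655238628387451, -0.11508579552173615), (0.06429252028465271, 0.05972188338637352), 66.2677993774414) [0.21518406 0.2194981  0.22668592]
stand 956 ((0.560570478439331, -0.1337590515613556), (0.09954828768968582, 0.1066378727555275), 65.85775756835938)
scene 228 ((0.565197229385376, -0.11396629363298416), (0.06589209288358688, 0.059759221971035004), 65.0193099975586) [0.21486575 0.21957855 0.22580837]
stand 1044 ((0.5584256649017334, -0.13370537757873535), (0.09605570137500763, 0.10734370350837708), 65.71647644042969)
```

View pics/back.png

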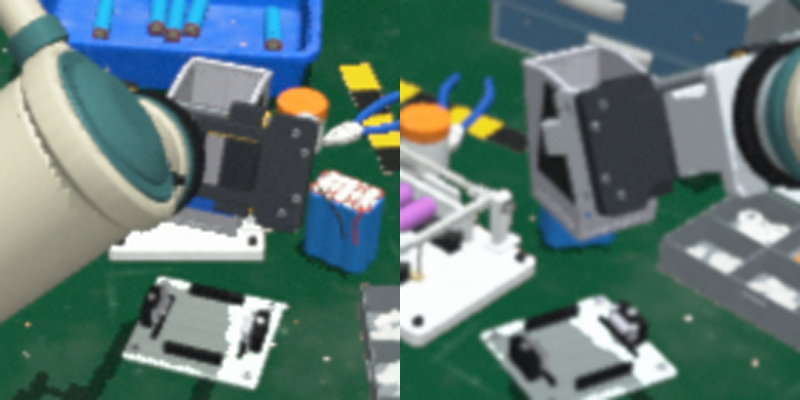

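The stand is clear, seen at about (205,330) in the left half. The pot sits in the hand as before: the rim-to-TCP offsets match within 1 mm, so there was no slip. Lowering.

Request:
send_rows(rows=[[[-0.25,0.02,0.17,0,0,0,1],[-0.43,0,0.25,0,0,0,1],[-0.43,0,0.25,0,0,0,1],[-0.43,0,0.25,0,0,0,1],[-0.43,0,0.25,0,0,0,1],[-0.43,0,0.25,0,0,0,1],[-0.35,0,0.2,0,0,0,1],[-0.17,0,0.1,0,0,0,1],[-0.1,0,0.06,0,0,0,1],[0,0,0,0,0,0,1]]])

```text
clock: 15.87
ee_pos: [0.5547, -0.1404, 0.094]
eef_rot: [[0.205, 0.913, 0.352], [0.457, -0.407, 0.791], [0.866, -0.002, -0.501]]
ft_force: [-0.2, 0.1, -2.6]
opening: 0.0619
finger_force: 30.0
```

Now press, 3 mm per row, to the home height.

Request:
send_rows(rows=[[[-0.09,0,0.05,0,0,0,1],[-0.09,0,0.05,0,0,0,1],[-0.09,0,0.05,0,0,0,1],[-0.09,0,0.05,0,0,0,1],[0,0,0,0,0,0,1]]])

```text
clock: 16.28
ee_pos: [0.5547, -0.1399, 0.0841]
eef_rot: [[0.203, 0.914, 0.353], [0.455, -0.407, 0.792], [0.867, -0.0, -0.498]]
ft_force: [-0.7, 0.2, 2.9]
opening: 0.0618
finger_force: 30.0
```

Request:
send_rows(rows=[[[-0.09,0,0.05,0,0,0,1],[-0.09,0,0.05,0,0,0,1],[0,0,0,0,0,0,1]]])

```text
clock: 16.53
ee_pos: [0.5545, -0.1406, 0.0763]
eef_rot: [[0.204, 0.913, 0.352], [0.457, -0.407, 0.791], [0.865, -0.0, -0.501]]
ft_force: [-1.7, 0.3, 0.6]
opening: 0.0616
finger_force: 30.0
```

Request:
send_rows(rows=[[[-0.06,0,0.03,0,0,0,1],[-0.04,0,0.02,0,0,0,1],[0,0,0,0,0,0,1]]])

```text
clock: 16.78
ee_pos: [0.5545, -0.1403, 0.0759]
eef_rot: [[0.201, 0.914, 0.353], [0.454, -0.406, 0.793], [0.868, 0.0, -0.496]]
ft_force: [-4.8, -1.5, 12.0]
opening: 0.0616
finger_force: 30.0
```

It's on the seat: force is rising at home height. Relieve, open and back out along the tool axis.

Request:
send_rows(rows=[[[0.07,0,-0.04,0,0,0,1],[0,0,0,0,0,0,1],[0,0,0,0,0,0,-1],[0,0,0,0,0,0,-1],[0,0,0,0,0,0,-1],[0,0,0,0,0,0,-1],[0,0,0,0,0,0,-1],[0,0,0,0,0,0,-1]]])

```text
clock: 17.45
ee_pos: [0.5545, -0.1408, 0.0751]
eef_rot: [[0.205, 0.913, 0.352], [0.458, -0.407, 0.791], [0.865, -0.001, -0.501]]
ft_force: [0.3, 0.4, -0.2]
opening: 0.0937
finger_force: 0.0
```

Request:
send_rows(rows=[[[0,0,-0.2,0,0,0,-1],[0,0,-0.4,0,0,0,-1],[0,0,-0.5,0,0,0,-1],[0,0,-0.5,0,0,0,-1],[0,0,-0.5,0,0,0,-1],[0,0,-0.5,0,0,0,-1],[0,0,-0.5,0,0,0,-1],[0,0,-0.5,0,0,0,-1],[0.3,0,-0.5,0,0,0,-1],[0.4,0,-0.4,0,0,0,-1],[0.3,0,-0.2,0,0,0,-1],[0,0,0,0,0,0,-1]]])

```text
clock: 18.45
ee_pos: [0.5111, -0.2403, 0.1742]
eef_rot: [[0.202, 0.913, 0.354], [0.46, -0.408, 0.788], [0.864, 0.004, -0.503]]
ft_force: [0.3, -0.7, 0.0]
opening: 0.0939
finger_force: 0.0
```

Run:
```python
from h import *
from workcell import robot,imaging
s=robot.get_state();print(s['clock'],s['ee_pos'].round(4),np.round(s['ft_force'],1),s['opening'])
for n in('side','scene'):
    p,d=imaging.read_camera(n);m=imaging.camera_model(n)
    for t,(P,D) in(('start',load(n+'0')[:2]),('now',(p,d))):
        X=cloud(D,m)
        W=(abs(X[...,0]-.56)<.06)&(abs(X[...,1]+.12)<.065)&(X[...,2]>.085)&(X[...,2]<.125)&(D>0);q=X[W]
        print(n,t,W.sum(),cv2.minAreaRect(q[:,:2].astype(np.float32)),np.percentile(q[:,2],[50,90,98]).round(4))
    cv2.imwrite('pics/end_%s.png'%n,p)
    if n=='side': cv2.imwrite('pics/end.png',cv2.resize(p[160:380,200:480],(800,600)[:2]))
```

```text
18.45 [ 0.5111 -0.2403  0.1742] [ 0.3 -0.7  0. ] 0.09393696342847324
side start 525 ((0.5627803206443787, -0.12458601593971252), (0.08469251543283463, 0.06115299090743065), 65.36542510986328) [0.0957 0.1037 0.1051]
side now 282 ((0.5639081597328186, -0.12363236397504807), (0.08317870646715164, 0.06043229252099991), 65.46925354003906) [0.0953 0.1038 0.1054]
scene start 712 ((0.5608289241790771, -0.12251065671443939), (0.08368494361639023, 0.062425196170806885), 66.80659484863281) [0.0944 0.1021 0.1035]
scene now 633 ((0.5611770749092102, -0.12337379902601242), (0.08354927599430084, 0.06296736001968384), 67.1487045288086) [0.0947 0.1022 0.1035]
```

View pics/end.png

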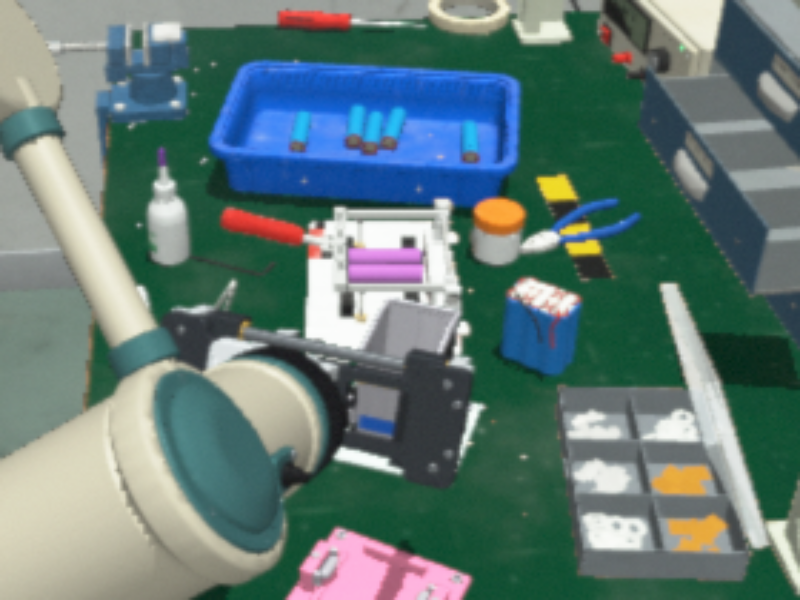

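The pot is back at its starting pose, with rim height and centre matching the first measurement within about 1 mm. The five cells lie at (295–475, 130) in the tray, and the bystanders look untouched.

```bash
python3 -c "
from workcell import workorder
print(workorder.sign_off())"
```

```text
the job is handed in; nothing more can be done
None
```

I handed the job in after about 18 s of the allowed 58: all five cells are in the blue tray, the empty pot is pressed home in its stand with the spout as before, and the pack, bottle and jar look unmoved in the last picture; sign-off returned no verdict.

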